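# Put the match safe back in its place on the tobacconist's turntable

### The job

A customer has handed back the silvered match safe. Push the mahogany display turntable round by its scalloped rim until the empty oblong place on it faces front, squarely towards you, then lay the match safe flat in that place so that it sits right down inside the raised moulding, without dropping it, and leave it there facing front. Leave the pipe and the ashtray undisturbed in their places on the turntable, and the snuff box and everything else on the counter where it is.

Things in the scene. Friction and masses are not known exactly. Their poses are not given: they have to be found in the camera images.
- turntable_base: Fixed brass bearing foot of the turntable, 170 mm across at the counter, 30 mm high; it does not turn. Its origin is on the counter on the turntable's vertical axis; its axes are parallel to the world's. Front, the side towards the robot, is its -x side.
- turntable (a joint): Angle, rad, through which the turntable has been turned since the start, anticlockwise positive from above (0 at the start, whatever way the place then faces); it turns several times round either way. Light bearing friction (0.14 N m, under 1 N at the rim): it stops almost at once where it is left and does not spring back.
- rim_hollow (a point): The hollow of the scalloped rim just outside the oblong place: a point on the rim's top edge, 157 mm from the axis. Ten such hollows lie every 36 degrees round the rim. Between them ten lobes reach out to 180 mm from the axis, each an arc of 33 mm radius centred 147 mm from it.
- board_middle (a point): Middle of the turntable's board, on its axis, on its upper face: flat mahogany 18 mm thick, underside 30 mm and upper face 48 mm above the counter, overhanging, with nothing under its rim. A low brass boss, 32 mm across and 7 mm high, is here. Axes as the oblong place's; they turn with the board.
- oblong_place (a point): Centre of the floor of the empty oblong place (grey cloth), 105 mm from the axis, 48 mm above the counter. Inside its raised walnut moulding (5 mm high, 5 mm wide, square) it measures 48 mm along the point's x (radially) and 72 mm along its y (tangentially), z up. It turns with the turntable, and has the world's axes when the place faces front.
- match_safe: The silvered tin match safe: a plain oblong box with rounded corners, 42 mm along its x, 66 mm along its y, 22 mm high, 70 g, lying flat on the counter with a ribbed striker and a lid joint on its upper face. Origin at the centre of its underside. Either way round fits its place. It starts on the left or the right of the counter in front of the turntable.
- snuff_box: Round carved horn snuff box, 62 mm across and 32 mm high, standing on the counter; origin at the centre of its underside. It stays there (its round place on the turntable stays empty).
- pipe: Briar pipe with a black stem, 46 mm high and 137 mm long, standing on its bowl on the turntable, the shank in a brass fork; origin under the bowl, stem along its x.
- pipe_place (a point): Centre of the moulded ring that holds the pipe's bowl, on the turntable's top, 45 mm towards -x and 105 mm towards -y from the axis in the turntable's frame; turns with it.
- ashtray: Heavy green glass ashtray, 100 mm across, 46 mm high over its rests, in a moulded ring on the turntable; origin at the centre of its underside.
- ashtray_place (a point): Centre of the moulded ring that holds the ashtray, on the turntable's top, 92 mm towards +x from the axis in the turntable's frame; turns with it.
- counter_bell: Brass counter bell on a black foot, 84 mm across, 56 mm high, on the right of the counter; origin at the centre of its underside.
- tobacco_tin: Round tobacco tin, 93 mm across, 66 mm high, on the left of the counter; origin at the centre of its underside.
- tamper: Small pipe tamper, brass with a horn end, 75 mm long and 17 mm thick, lying on the counter on the right, beyond the turntable's rim; origin underneath its middle, along its x.
- mouldings: The fittings on the turntable's upper face, fixed to it: the square-cornered oblong moulding, three moulded rings (for snuff box, ashtray and pipe bowl), all 5 mm high, and the pipe's brass fork, 28 mm high. Origin at the middle of the board's upper face. The turntable is pushed by its rim, not by these.
Things that resemble listed ones, but are neither listed nor needed, are in the scene too. There is more than one size of the match_safe; the one meant has the size given above.

How it is judged:
By the outcome, as a careful person would: the job done as asked, in the order asked, and still so for the second after the job is handed in, with the robot touching nothing.
It also fails if it takes over 72 s, if anything falls off the work surface, if the arm or the gripper's body presses on something with over 40 N, if the wrist force passes 120 N, or if a joint passes its speed limit or range.

### The arm

A 7-joint arm with a two-finger parallel gripper is mounted at the origin on the work surface. World frame = base frame: x ahead of the robot, y to its left, z up, the work surface at z = 0. Lengths are in m, angles in rad, forces in N, time in s.
With the tool pointing down it reaches from about 0.425 to 0.925 m from the base axis. Payload 6.8 kg.
Tool frame: the origin (TCP) lies midway between the tips of the shut fingers; the grasp point (between the pads) lies 19 mm behind it; z points along the fingers, y is the line along which they close (so a half turn about z gives the same grasp; the last joint's range is limited). The gripper opens to 85 mm and grips with 20 to 120 N. Pads are 22 mm wide; open, the fingers measure 114 mm over their backs; the gripper's body (76 mm by 85 mm) begins 54 mm behind the grasp point. The pads swing forward as they close: fully open they stand 13 mm farther back than shut.
Start: joints at [1.191, 0.477, 0.022, 1.555, -0.011, 1.109, -0.083], TCP at [0.181, -0.65, 0.231] pointing down, gripper open.
Joint ranges: [-2.96, 2.96], [-0.34, 2.1], [-1.41, 1.46], [0.24, 2.44], [-1.37, 4.51], [0.17, 1.92], [-2.96, 2.96]. Speed limits (rad/s): [2.39, 2.39, 3.14, 3.14, 3.14, 3.14, 3.14].

### API

Orientations are given as a unit quaternion [w, x, y, z].
In Python, from station import * gives the robot as it stands. The module is installed in compiled form; this text tells all that it offers.
- The arm moves only by the shell command python3 -m jog 'ROWS' [OPENING] [FORCE]. ROWS is JSON, a list of rows, each an object of numbers: "x", "y", "z": the shift along the tool's x, y, z in m; "ax", "ay", "az": the turn, a rotation vector about the tool's x, y, z in rad. In form: [{"x": .., "y": .., "z": .., "ax": .., "ay": .., "az": ..}, ...]. A call has 1 to 12 rows; each row is the pose to reach, as a shift and turn from the pose commanded when the call began, along the tool's axes at that moment; what a row does not reach only later rows make up. A row lasts 1/10 s, in which the tool goes at most 50 mm and 8.59 degrees, less where a joint would pass 70% of its speed; a pose out of reach is approached as far as the arm can. A call with a gripper value outside its range is refused whole. OPENING is the opening, from 0 (shut) to 1 (fully open), set as the call begins (- or left out, the last holds). The fingers move at their own pace and stop on an object; FORCE is the grip in N (left out, the last holds). Time passes only in rows, so rows that repeat a pose let the fingers close. It gives the time, the measured TCP pose, the force, the opening and the grip force at its end, in the units of the state.
- get_obs(): the state, without advancing time (a new reading comes with each control period).
- read_camera(name): name is "side" or "top" or "wrist"; returns the picture (420x560x3 uint8, red, green, blue); there is no depth.
- camera_params(name): a dict with "K" (3x3 intrinsics, pixels), "origin" and "attitude" of the camera in the world. Camera axes: x right, y up, looking along -z (the intrinsics and any distortion apply to the point x, -y, -z); pixel columns grow to the right and rows downward; lengths in m; the calibration is good to about 2 mm. A picture is of the moment at which its call begins: read the wrist's pose just before it. camera_params takes no time and is no camera call; for the wrist camera it gives the pose at the moment of the call.
- hand_in(): hands the job in; it is judged then, once.
The state is a dict: "t": time; "q": joint angles; "joint_vel": joint speeds; "joint_torque": joint torques, N m; "eef_pos": TCP position; "tool_rot": TCP orientation; "contact_force": force on the tool from outside, world axes, zero at the start; "torque": the same for the moment, N m; "gripper_width": opening from 0.0 (shut) to 1.0 (fully open); "grasp_force": force on a finger pad.
Only numpy, scipy, OpenCV 4.12 (cv2) and the standard library are available. Lean on these libraries where they do the work, as an engineer would, in place of code of your own. Each camera call takes 0.05 s, during which the arm holds its last target. There are 200 camera calls.

## Working session

There is one attempt and no reset: what is moved stays moved. The work goes in short steps, Python scripts to look and compute and a shell command to move; the robot and the scene stay as the last step left them, time stands still between calls to the robot, and variables do not carry over. Pictures are saved under pics/ and viewed, at most 12 in all, crops included, and the job is handed in when it is done.

```bash
mkdir -p pics; cat > h.py <<'E'
from station import *
import numpy as np, cv2
from scipy.spatial.transform import Rotation as R
def rot(a):
    a=np.array(a,float)
    return a if a.shape==(3,3) else R.from_quat(a,scalar_first=True).as_matrix()
def ray(name,u,v,z,P=None):
    P=P or camera_params(name); K=np.array(P["K"]); 
    d=np.linalg.inv(K)@[u,v,1]; d=rot(P["attitude"])@[d[0],-d[1],-d[2]]
    o=np.array(P["origin"]); return o+d*(z-o[2])/d[2]
def proj(name,p,P=None):
    P=P or camera_params(name); c=rot(P["attitude"]).T@(np.array(p)-P["origin"]); c=np.array(P["K"])@[c[0],-c[1],-c[2]]; return c[:2]/c[2]
def snap(name,f):
    im=cv2.cvtColor(read_camera(name),cv2.COLOR_RGB2BGR); cv2.imwrite("pics/"+f,im); return im
E
python3 - <<'E'
from h import *
a=snap("top","top0.png");b=snap("side","side0.png")
cv2.imwrite("pics/top0b.png",cv2.resize(a,(800,600),interpolation=cv2.INTER_CUBIC))
for n in("top","side","wrist"):print(n,camera_params(n))
print(get_obs())
E
```

```text
top {'K': array([[395.82972153,   0.        , 283.13793483],
       [  0.        , 395.82972153, 207.73800818],
       [  0.        ,   0.        ,   1.        ]]), 'origin': array([ 0.36758847, -0.03582805,  1.25790594]), 'attitude': array([ 0.71082714,  0.05572524, -0.04616396, -0.69963445])}
side {'K': array([[518.48041995,   0.        , 285.41488686],
       [  0.        , 518.48041995, 215.19937251],
       [  0.        ,   0.        ,   1.        ]]), 'origin': array([0.02555446, 0.95633556, 0.94036153]), 'attitude': array([-0.21440165, -0.10172314,  0.42832683,  0.87190623])}
wrist {'K': array([[359.13330607,   0.        , 281.08926282],
       [  0.        , 359.13330607, 202.76245235],
       [  0.        ,   0.        ,   1.        ]]), 'origin': array([ 0.26087811, -0.62796607,  0.3737958 ]), 'attitude': array([ 0.78556993, -0.12943611,  0.10023609, -0.59672347])}
{'t': 0.1, 'q': array([ 1.19087349,  0.47771623,  0.02232186,  1.55635242, -0.01148612,
        1.10930588, -0.0831107 ]), 'joint_vel': array([-9.19755654e-04, -8.67981662e-04, -7.47017188e-04, -3.05060171e-03,
       -1.30079638e-03,  1.12383431e-03, -9.55809551e-05]), 'joint_torque': array([ 4.71894295e-03, -5.97764003e+01,  1.61399793e+00, -2.81953561e+01,
        1.28327811e-02,  5.07337827e-03, -1.45438797e-06]), 'eef_pos': array([ 0.18108263, -0.6496992 ,  0.23042342]), 'tool_rot': array([-8.08711572e-04,  9.90775609e-01,  1.35510177e-01, -1.72764747e-04]), 'contact_force': array([1.02167784, 0.6078643 , 0.34433969]), 'torque': array([ 0.00543417, -0.0112376 ,  0.02057236]), 'grasp_force': 0.0, 'gripper_width': 1.0028573199927737}
```

View pics/top0b.png

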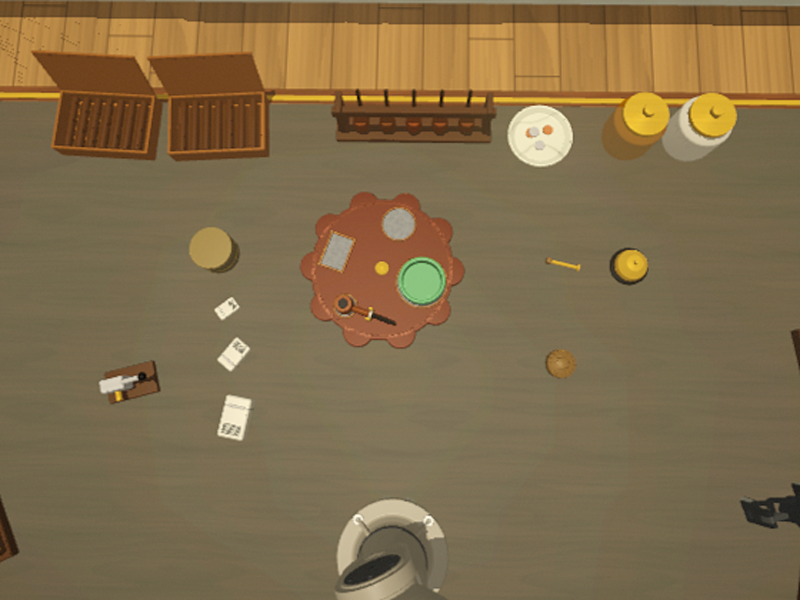

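The top picture shows three silvered boxes that could be the match safe (at 800x600): (227,308) small, (234,353) medium and (235,418) large. The empty oblong place is at (337,252), left of the turntable centre at (382,268). I'll measure the sizes in a close crop.

```bash
python3 - <<'E'
from h import *
a=cv2.imread("pics/top0.png")
l=cv2.resize(a[200:315,140:190],None,fx=5,fy=5,interpolation=cv2.INTER_CUBIC)
r=cv2.resize(a[130:248,206:330],None,fx=4.4,fy=4.87,interpolation=cv2.INTER_CUBIC)
h=max(l.shape[0],r.shape[0])
p=lambda i:cv2.copyMakeBorder(i,0,h-i.shape[0],0,0,cv2.BORDER_CONSTANT)
cv2.imwrite("pics/crop0.png",np.hstack([p(l),p(r)]))
P=camera_params("top")
g=a.min(axis=2)
m=np.zeros_like(g);m[200:315,140:190]=255
m=((cv2.GaussianBlur(g,(3,3),0)>125)&(m>0)).astype(np.uint8)
for c in cv2.findContours(m,0,2)[0]:
    if cv2.contourArea(c)<30: continue
    w=np.array([ray("top",*q[0],.022,P)[:2] for q in c],np.float32)
    print(cv2.minAreaRect(w), cv2.minAreaRect(c)[0])
# place
print("axis",ray("top",382*.7,268*.7,.055,P))
E
```

```text
((0.28051191568374634, 0.34473681449890137), (0.05723490193486214, 0.08978398144245148), 79.15412139892578) (163.76470947265625, 291.941162109375)
((0.4159175157546997, 0.35489681363105774), (0.04292953386902809, 0.06606252491474152), 52.31928634643555) (163.1393280029297, 247.53277587890625)
((0.5162352919578552, 0.37612184882164), (0.03212936222553253, 0.049872346222400665), 37.4987907409668) (158.3716278076172, 215.52027893066406)
axis [0.60441333 0.03172372 0.055     ]
```

View pics/crop0.png

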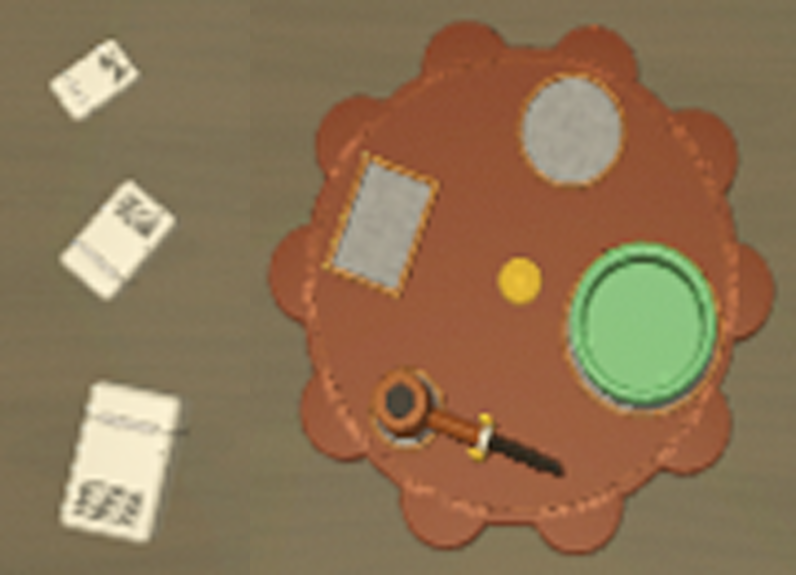

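The middle box measures 43x66 mm, so it is the one I want. The others are 32x50 and 57x90. In the crop the oblong place's corners are (368,155), (437,183), (400,295) and (325,265), and the boss is at (520,280).

```bash
cat >> h.py <<'E'
def rel(p,psi):
    "shift in current tool axes + az for target TCP p and yaw psi (deg)"
    o=get_obs(); T=rot(o["tool_rot"]); d=T.T@(np.array(p)-o["eef_pos"])
    cur=np.degrees(np.arctan2(T[1,0],T[0,0])); a=np.radians((cur-psi+180)%360-180)
    return np.round(d,4),round(a,4),round(cur,2)
E
python3 - <<'E'
from h import *
P=camera_params("top")
f=lambda u,v,z:ray("top",206+(u-250)/4.4-.4,130+v/4.87-.4,z,P)[:2]
C=np.array([f(*p,.053) for p in [(368,155),(437,183),(400,295),(325,265)]])
ax=f(520,280,.055); c=C.mean(0)
# rim bounding box: lobes tops at z .048 for centre check
print("axis",ax,"place",c,"r",np.hypot(*(c-ax)),"ang",np.degrees(np.arctan2(*(c-ax)[::-1])))
print("sides",np.linalg.norm(C-np.roll(C,-1,0),axis=1),"edge dirs",[np.degrees(np.arctan2(*(v[::-1]))) for v in (C-np.roll(C,-1,0))])
# rim lobes: least squares on lobe tips via contour
im=cv2.imread("pics/top0.png").astype(int); m=((im[:,:,2]-im[:,:,0])>40).astype(np.uint8)
cs=max(cv2.findContours(m[100:260,190:340].copy(),0,1,offset=(190,100))[0],key=cv2.contourArea)
w=np.array([ray("top",*q[0],.048,P)[:2] for q in cs],np.float32)
print("enclosing",cv2.minEnclosingCircle(w))
h=w-np.array(cv2.minEnclosingCircle(w)[0]); r=np.hypot(*h.T); t=np.arctan2(h[:,1],h[:,0])
z=(r-r.mean())@np.exp(-10j*t); print("lobe phase deg mod36",np.degrees(np.angle(np.conj(z)))/10, "r",r.min(),r.max())
E
```

```text
axis [0.60598579 0.03311122] place [0.6413176  0.13149868] r 0.10453913139282732 ang 70.24633956154837
sides [0.05284624 0.07727867 0.05686989 0.07775145] edge dirs [np.float64(70.30639830300173), np.float64(-18.048544578897744), np.float64(-109.20625797030661), np.float64(158.9775611323445)]
enclosing ((0.6412749290466309, 0.04741131514310837), 0.34631696343421936)
lobe phase deg mod36 5.090864920373689 r 0.15914408940377323 0.34621697487710074
```

```bash
python3 - <<'E'
from h import *
t=np.radians(34.4); p=[.606+.176*np.cos(t),.033+.176*np.sin(t)]
print(p,rel(p+[.16],34.4))
E
```

```text
[np.float64(0.75121997569698), np.float64(0.13243419260278905)] (array([ 0.7592, -0.6002,  0.0713]), np.float64(-0.3285), np.float64(15.58))
```

```bash
python3 -m jog '[{"x":0.01,"y":-0.01},{"x":0.04,"y":-0.03},{"x":0.07,"y":-0.055},{"x":0.11,"y":-0.085},{"x":0.145,"y":-0.115,"az":-0.03},{"x":0.18,"y":-0.145,"az":-0.06},{"x":0.22,"y":-0.175,"az":-0.1},{"x":0.255,"y":-0.2,"az":-0.14},{"x":0.29,"y":-0.23,"az":-0.18},{"x":0.33,"y":-0.26,"az":-0.22},{"x":0.365,"y":-0.29,"az":-0.26},{"x":0.4,"y":-0.316,"az":-0.3}]' 0
python3 - <<'E'
from h import *
print(rel([.7512,.1324,.16],34.4))
E
```

```text
(array([ 0.7592, -0.6002,  0.0713]), np.float64(-0.3285), np.float64(15.58))validation failed for argument at $[0]...
```

```bash
python3 -m jog '[{"x":0.01,"y":-0.01,"z":0,"ax":0,"ay":0,"az":0},{"x":0.04,"y":-0.03,"z":0,"ax":0,"ay":0,"az":0},{"x":0.07,"y":-0.055,"z":0,"ax":0,"ay":0,"az":0},{"x":0.11,"y":-0.085,"z":0,"ax":0,"ay":0,"az":0},{"x":0.145,"y":-0.115,"z":0,"ax":0,"ay":0,"az":-0.03},{"x":0.18,"y":-0.145,"z":0,"ax":0,"ay":0,"az":-0.06},{"x":0.22,"y":-0.175,"z":0,"ax":0,"ay":0,"az":-0.1},{"x":0.255,"y":-0.2,"z":0,"ax":0,"ay":0,"az":-0.14},{"x":0.29,"y":-0.23,"z":0,"ax":0,"ay":0,"az":-0.18},{"x":0.33,"y":-0.26,"z":0,"ax":0,"ay":0,"az":-0.22},{"x":0.365,"y":-0.29,"z":0,"ax":0,"ay":0,"az":-0.26},{"x":0.4,"y":-0.316,"z":0,"ax":0,"ay":0,"az":-0.3}]' 0
python3 - <<'E'
from h import *
print(rel([.7512,.1324,.16],34.4))
E
```

```text
t: 1.3
eef_pos: [0.4822, -0.2352, 0.2314]
tool_rot: [-0.0, 0.959, 0.284, -0.0]
contact_force: [0.5, -1.0, -0.0]
gripper_width: -0.001
grasp_force: 0.0
(array([ 0.4257, -0.1621,  0.0714]), np.float64(-0.0254), np.float64(32.95))
```

```bash
python3 -m jog '[{"x":0.02,"y":-0.007,"z":0,"ax":0,"ay":0,"az":0},{"x":0.06,"y":-0.022,"z":0,"ax":0,"ay":0,"az":-0.01},{"x":0.105,"y":-0.04,"z":0,"ax":0,"ay":0,"az":-0.02},{"x":0.15,"y":-0.057,"z":0,"ax":0,"ay":0,"az":-0.025},{"x":0.195,"y":-0.074,"z":0,"ax":0,"ay":0,"az":-0.025},{"x":0.24,"y":-0.091,"z":0.01,"ax":0,"ay":0,"az":-0.025},{"x":0.285,"y":-0.108,"z":0.02,"ax":0,"ay":0,"az":-0.025},{"x":0.33,"y":-0.126,"z":0.03,"ax":0,"ay":0,"az":-0.025},{"x":0.37,"y":-0.141,"z":0.04,"ax":0,"ay":0,"az":-0.025},{"x":0.405,"y":-0.154,"z":0.055,"ax":0,"ay":0,"az":-0.025},{"x":0.426,"y":-0.162,"z":0.071,"ax":0,"ay":0,"az":-0.025},{"x":0.426,"y":-0.162,"z":0.071,"ax":0,"ay":0,"az":-0.025}]' 0
python3 - <<'E'
from h import *
print(rel([.7512,.1324,.03],34.4))
P=camera_params("wrist"); a=snap("wrist","w1.png")
print(proj("wrist",[.606,.033,.055],P),proj("wrist",[.7512,.1324,.048],P))
E
```

```text
t: 2.5
eef_pos: [0.7502, 0.1341, 0.1566]
tool_rot: [-0.002, 0.955, 0.297, -0.002]
contact_force: [-0.6, -0.0, -1.3]
gripper_width: 0.0
grasp_force: 0.0
(array([0.0003, 0.0025, 0.1266]), np.float64(0.0024), np.float64(34.54))
[283.75473363 390.98171282] [284.73093713 198.43072865]
```

View pics/w1.png

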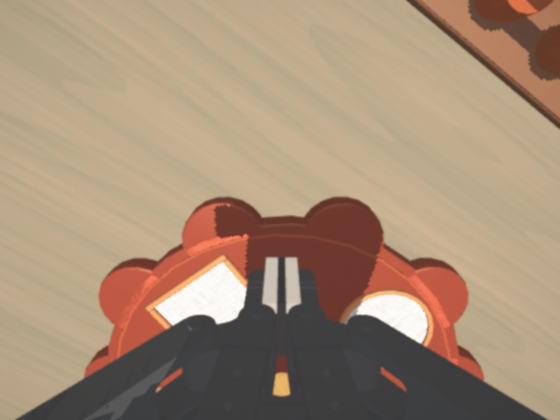

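The wrist view shows the hollow at about (283,217). My target projects to (285,198), just outside it and centred between the lobes, so I'll go down.

```bash
python3 -m jog '[{"x":0,"y":0.002,"z":0.015,"ax":0,"ay":0,"az":0},{"x":0,"y":0.002,"z":0.045,"ax":0,"ay":0,"az":0},{"x":0,"y":0.002,"z":0.075,"ax":0,"ay":0,"az":0},{"x":0,"y":0.002,"z":0.1,"ax":0,"ay":0,"az":0},{"x":0,"y":0.002,"z":0.12,"ax":0,"ay":0,"az":0},{"x":0,"y":0.002,"z":0.128,"ax":0,"ay":0,"az":0},{"x":0,"y":0.002,"z":0.128,"ax":0,"ay":0,"az":0}]' 0
python3 - <<'E'
from h import *
o=get_obs();print(o["eef_pos"],o["contact_force"])
for a in range(0,50,4):
    t=np.radians(34.4+a);p=[.606+.176*np.cos(t),.033+.176*np.sin(t),.028];print(a,*rel(p,34.4+a)[:2])
E
```

```text
t: 3.25
eef_pos: [0.7527, 0.1257, 0.0313]
tool_rot: [0.0, 0.956, 0.294, -0.001]
contact_force: [-0.7, -1.1, -0.2]
gripper_width: 0.001
grasp_force: 0.0
[0.75274105 0.12567473 0.03131   ] [-0.65982629 -1.13416332 -0.19644362]
0 [ 0.0025 -0.0064  0.0033] -0.0044
4 [ 0.0021 -0.0187  0.0033] -0.0742
8 [ 0.0007 -0.0309  0.0033] -0.144
12 [-0.0015 -0.043   0.0033] -0.2138
16 [-0.0045 -0.0549  0.0033] -0.2836
20 [-0.0083 -0.0666  0.0033] -0.3534
24 [-0.013  -0.078   0.0034] -0.4232
28 [-0.0184 -0.089   0.0034] -0.4931
32 [-0.0246 -0.0996  0.0034] -0.5629
36 [-0.0315 -0.1097  0.0034] -0.6327
40 [-0.0391 -0.1194  0.0034] -0.7025
44 [-0.0474 -0.1285  0.0034] -0.7723
48 [-0.0563 -0.137   0.0034] -0.8421
```

```bash
python3 -m jog '[{"x":0.002,"y":-0.010,"z":0.002,"ax":0,"ay":0,"az":-0.03},{"x":0.002,"y":-0.019,"z":0.002,"ax":0,"ay":0,"az":-0.074},{"x":0.001,"y":-0.031,"z":0.002,"ax":0,"ay":0,"az":-0.144},{"x":-0.0015,"y":-0.043,"z":0.002,"ax":0,"ay":0,"az":-0.214},{"x":-0.0045,"y":-0.055,"z":0.002,"ax":0,"ay":0,"az":-0.284},{"x":-0.008,"y":-0.0665,"z":0.002,"ax":0,"ay":0,"az":-0.353},{"x":-0.013,"y":-0.078,"z":0.002,"ax":0,"ay":0,"az":-0.423},{"x":-0.0185,"y":-0.089,"z":0.002,"ax":0,"ay":0,"az":-0.493},{"x":-0.0245,"y":-0.0995,"z":0.002,"ax":0,"ay":0,"az":-0.563},{"x":-0.0315,"y":-0.11,"z":0.002,"ax":0,"ay":0,"az":-0.633},{"x":-0.039,"y":-0.1195,"z":0.002,"ax":0,"ay":0,"az":-0.7025},{"x":-0.039,"y":-0.1195,"z":0.002,"ax":0,"ay":0,"az":-0.7025}]' 0
cat > orb.py <<'E'
from h import *
import sys
o=get_obs();d=o["eef_pos"]-[.606,.033,0]
print("r",np.hypot(*d[:2]),"ang",np.degrees(np.arctan2(d[1],d[0])),"z",d[2],o["contact_force"])
for t0 in map(float,sys.argv[1:]):
    t=np.radians(t0);p=[.606+.176*np.cos(t),.033+.176*np.sin(t),.029];print(t0,*rel(p,t0)[:2])
E
python3 orb.py $(seq 74.4 4 118.4)
```

```text
t: 4.45
eef_pos: [0.6526, 0.2061, 0.0316]
tool_rot: [-0.0, 0.795, 0.607, 0.001]
contact_force: [-0.2, 0.1, -0.2]
gripper_width: 0.001
grasp_force: 0.0
r 0.1792553192551285 ang 74.9404377845113 z 0.031621307394404025 [-0.23938385  0.11289465 -0.21211522]
74.4 [-0.0033  0.0017  0.0026] 0.0063
78.4 [-0.0036 -0.0106  0.0026] -0.0636
82.4 [-0.0048 -0.0228  0.0026] -0.1334
86.4 [-0.0069 -0.0349  0.0026] -0.2032
90.4 [-0.0098 -0.0469  0.0026] -0.273
94.4 [-0.0135 -0.0586  0.0026] -0.3428
98.4 [-0.018  -0.07    0.0026] -0.4126
102.4 [-0.0233 -0.0811  0.0026] -0.4824
106.4 [-0.0294 -0.0918  0.0026] -0.5522
110.4 [-0.0362 -0.102   0.0026] -0.6221
114.4 [-0.0437 -0.1117  0.0025] -0.6919
118.4 [-0.0519 -0.1209  0.0025] -0.7617
```

```bash
python3 -m jog '[{"x":-0.0035,"y":-0.0105,"z":0.003,"ax":0,"ay":0,"az":-0.064},{"x":-0.005,"y":-0.023,"z":0.003,"ax":0,"ay":0,"az":-0.133},{"x":-0.007,"y":-0.035,"z":0.003,"ax":0,"ay":0,"az":-0.203},{"x":-0.01,"y":-0.047,"z":0.003,"ax":0,"ay":0,"az":-0.273},{"x":-0.0135,"y":-0.0585,"z":0.003,"ax":0,"ay":0,"az":-0.343},{"x":-0.018,"y":-0.07,"z":0.003,"ax":0,"ay":0,"az":-0.413},{"x":-0.0235,"y":-0.081,"z":0.003,"ax":0,"ay":0,"az":-0.482},{"x":-0.0295,"y":-0.092,"z":0.003,"ax":0,"ay":0,"az":-0.552},{"x":-0.036,"y":-0.102,"z":0.003,"ax":0,"ay":0,"az":-0.622},{"x":-0.0435,"y":-0.1115,"z":0.003,"ax":0,"ay":0,"az":-0.692},{"x":-0.0435,"y":-0.1115,"z":0.003,"ax":0,"ay":0,"az":-0.692}]' 0
python3 orb.py $(seq 114.4 4 150.4)
python3 - <<'E'
from h import *
a=snap("top","top2.png")
cv2.imwrite("pics/top2b.png",cv2.resize(a[110:260,180:340],(640,600),interpolation=cv2.INTER_CUBIC))
E
```

```text
t: 5.55
eef_pos: [0.5344, 0.1916, 0.0279]
tool_rot: [0.0, 0.544, 0.839, -0.0]
contact_force: [-0.2, -0.2, 0.9]
gripper_width: 0.0
grasp_force: 0.0
r 0.1739941167230821 ang 114.29703070836027 z 0.027937052412762092 [-0.17224959 -0.18497848  0.87273936]
114.4 [ 0.002  -0.0003 -0.0011] -0.0046
118.4 [ 0.0015 -0.0126 -0.0011] -0.0745
122.4 [ 0.0002 -0.0248 -0.0011] -0.1443
126.4 [-0.002  -0.0369 -0.0011] -0.2141
130.4 [-0.005  -0.0488 -0.0011] -0.2839
134.4 [-0.0089 -0.0605 -0.0011] -0.3537
138.4 [-0.0135 -0.0718 -0.0011] -0.4235
142.4 [-0.019  -0.0829 -0.0011] -0.4933
146.4 [-0.0252 -0.0935 -0.0011] -0.5632
150.4 [-0.0321 -0.1036 -0.0011] -0.633
```

View pics/top2b.png

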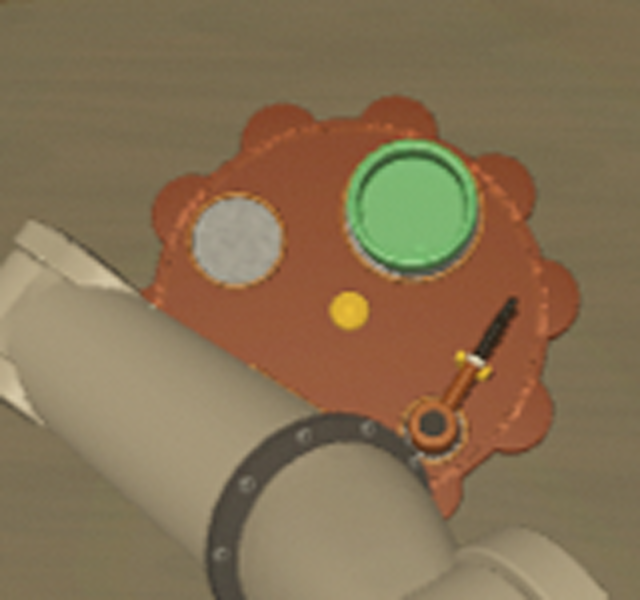

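The table is turning: the round place has gone from about -21° to 57°, so about 78° so far. Pipe and ashtray are still seated. I'll push on to 145°, a little short of the end.

```bash
python3 -m jog '[{"x":0.0015,"y":-0.0125,"z":-0.001,"ax":0,"ay":0,"az":-0.0745},{"x":0,"y":-0.025,"z":-0.001,"ax":0,"ay":0,"az":-0.144},{"x":-0.002,"y":-0.037,"z":-0.001,"ax":0,"ay":0,"az":-0.214},{"x":-0.005,"y":-0.049,"z":-0.001,"ax":0,"ay":0,"az":-0.284},{"x":-0.009,"y":-0.0605,"z":-0.001,"ax":0,"ay":0,"az":-0.354},{"x":-0.0135,"y":-0.072,"z":-0.001,"ax":0,"ay":0,"az":-0.4235},{"x":-0.019,"y":-0.083,"z":-0.001,"ax":0,"ay":0,"az":-0.493},{"x":-0.023,"y":-0.09,"z":-0.001,"ax":0,"ay":0,"az":-0.54},{"x":-0.023,"y":-0.09,"z":-0.001,"ax":0,"ay":0,"az":-0.54}]' 0
python3 orb.py 145 147 149
python3 - <<'E'
from h import *
a=snap("top","top3.png");w=snap("wrist","w3.png");s=snap("side","side3.png")
t=cv2.resize(a[110:260,180:340],(400,375),interpolation=cv2.INTER_CUBIC)
s=cv2.resize(s,(400,300))
cv2.imwrite("pics/m3.png",np.hstack([t,cv2.copyMakeBorder(s,0,75,0,0,0)]))
E
```

```text
t: 6.5
eef_pos: [0.4627, 0.1329, 0.0284]
tool_rot: [0.0, 0.302, 0.953, -0.0]
contact_force: [-0.5, 0.7, 0.1]
gripper_width: 0.005
grasp_force: 0.0
r 0.1746848872203636 ang 145.11281889041499 z 0.028377004363970497 [-0.5330666   0.68704838  0.11520196]
145.0 [ 0.0013  0.0003 -0.0006] -0.0024
147.0 [ 0.0012 -0.0058 -0.0006] -0.0373
149.0 [ 0.0009 -0.0119 -0.0006] -0.0723
```

View pics/m3.png

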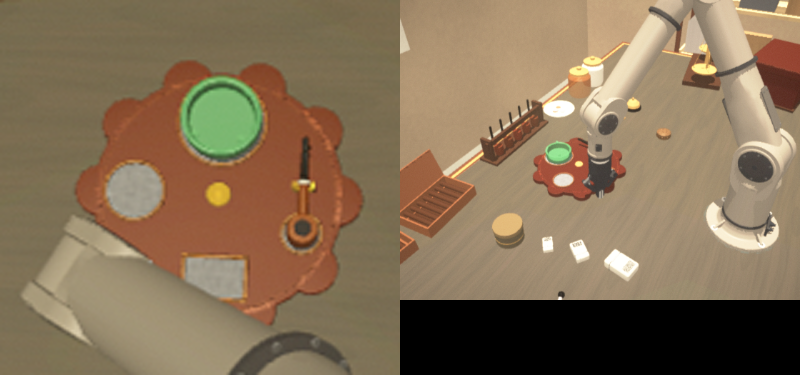

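```bash
cat > ang.py <<'E'
from h import *
import sys
P=camera_params("top"); ax=np.array([.606,.033])
for f in sys.argv[1:]:
    im=cv2.imread("pics/"+f).astype(np.uint8); hsv=cv2.cvtColor(im,cv2.COLOR_BGR2HSV)
    g=((hsv[:,:,1]<40)&(hsv[:,:,2]>115)).astype(np.uint8); y=((hsv[:,:,0]>18)&(hsv[:,:,0]<30)&(hsv[:,:,1]>150)&(hsv[:,:,2]>150)).astype(np.uint8)
    gr=((hsv[:,:,0]>50)&(hsv[:,:,0]<80)&(hsv[:,:,1]>80)).astype(np.uint8)
    for nm,m,z in(("cloth",g,.048),("boss",y,.055),("ash",gr,.09)):
        n,l,s,c=cv2.connectedComponentsWithStats(m)
        for i in range(1,n):
            u,v=c[i]
            if 206<u<330 and 125<v<250 and s[i,4]>15:
                w=ray("top",u,v,z,P)[:2]; d=w-ax
                pts=np.array([ray("top",b,a,z,P)[:2] for a,b in np.argwhere(l==i)],np.float32)
                print(f,nm,s[i,4],w.round(4),"r%.4f ang %.2f"%(np.hypot(*d),np.degrees(np.arctan2(d[1],d[0]))),cv2.minAreaRect(pts) if nm=="cloth" else "")
E
python3 ang.py top0.png top3.png
```

```text
top0.png cloth 335 [ 0.7061 -0.0008] r0.1057 ang -18.66 ((0.7061029076576233, -0.0005995333194732666), (0.06380623579025269, 0.06314042210578918), 45.238826751708984)
top0.png cloth 308 [0.6415 0.1335] r0.1066 ang 70.54 ((0.64177405834198, 0.1333325058221817), (0.044088758528232574, 0.06908038258552551), 70.54544067382812)
top0.png boss 69 [0.6059 0.0332] r0.0002 ang 110.36 
top0.png ash 821 [ 0.5724 -0.0531] r0.0925 ang -111.32 
top3.png cloth 346 [0.6103 0.1393] r0.1064 ang 87.68 ((0.6095051169395447, 0.13961921632289886), (0.06376860290765762, 0.06254102289676666), 1.7971333265304565)
top3.png cloth 292 [0.5038 0.0337] r0.1022 ang 179.62 ((0.5021853446960449, 0.03698204085230827), (0.0686841681599617, 0.04462544620037079), 87.9847183227539)
top3.png boss 69 [0.6063 0.033 ] r0.0003 ang 1.07 
top3.png ash 803 [0.6933 0.0296] r0.0874 ang -2.22
```

The table is at about 177.8° by three cues (round place, rectangle edges, ashtray). It needs about 2.2° more, so I'll nudge it, back off and rise.

```bash
python3 -m jog '[{"x":0.001,"y":-0.003,"z":-0.0005,"ax":0,"ay":0,"az":-0.02},{"x":0.001,"y":-0.0068,"z":-0.0005,"ax":0,"ay":0,"az":-0.042},{"x":0.001,"y":-0.0068,"z":-0.0005,"ax":0,"ay":0,"az":-0.042},{"x":0.001,"y":-0.0068,"z":-0.0005,"ax":0,"ay":0,"az":-0.042},{"x":0.006,"y":-0.002,"z":-0.0005,"ax":0,"ay":0,"az":-0.042},{"x":0.012,"y":0,"z":-0.01,"ax":0,"ay":0,"az":-0.042},{"x":0.015,"y":0,"z":-0.04,"ax":0,"ay":0,"az":-0.042},{"x":0.03,"y":0,"z":-0.08,"ax":0,"ay":0,"az":-0.042},{"x":0.06,"y":0,"z":-0.11,"ax":0,"ay":0,"az":-0.02},{"x":0.09,"y":0.03,"z":-0.12,"ax":0,"ay":0,"az":0},{"x":0.1,"y":0.05,"z":-0.12,"ax":0,"ay":0,"az":0.03},{"x":0.1,"y":0.05,"z":-0.12,"ax":0,"ay":0,"az":0.03}]' 0
python3 - <<'E'
from h import *
snap("top","top4.png")
print(rel([.416,.355,.12],142.3))
E
python3 ang.py top4.png
```

```text
t: 7.85
eef_pos: [0.4085, 0.2366, 0.1502]
tool_rot: [0.001, 0.313, 0.95, 0.002]
contact_force: [-0.5, -1.3, -0.6]
gripper_width: 0.001
grasp_force: 0.0
(array([0.0656, 0.1017, 0.0294]), np.float64(0.0215), np.float64(143.53))
top4.png cloth 348 [0.6096 0.1395] r0.1065 ang 88.09 ((0.6094517707824707, 0.13961753249168396), (0.06376618146896362, 0.06254102289676666), 1.7971845865249634)
top4.png cloth 326 [0.5018 0.0357] r0.1042 ang 178.52 ((0.5020037293434143, 0.0362529493868351), (0.06822120398283005, 0.04493710771203041), 87.9847183227539)
top4.png boss 69 [0.6063 0.033 ] r0.0003 ang 1.07 
top4.png ash 809 [0.6933 0.0303] r0.0873 ang -1.75
```

```bash
python3 - <<'E'
from h import *
print(rel([.5,-.04,.2],90))
E
```

```text
(array([-0.2368, -0.1659, -0.051 ]), np.float64(0.9343), np.float64(143.53))
```

```bash
python3 -m jog '[{"x":-0.01,"y":-0.007,"z":-0.02,"ax":0,"ay":0,"az":0.05},{"x":-0.035,"y":-0.025,"z":-0.04,"ax":0,"ay":0,"az":0.15},{"x":-0.065,"y":-0.045,"z":-0.051,"ax":0,"ay":0,"az":0.26},{"x":-0.095,"y":-0.066,"z":-0.051,"ax":0,"ay":0,"az":0.38},{"x":-0.125,"y":-0.087,"z":-0.051,"ax":0,"ay":0,"az":0.5},{"x":-0.155,"y":-0.108,"z":-0.051,"ax":0,"ay":0,"az":0.62},{"x":-0.185,"y":-0.129,"z":-0.051,"ax":0,"ay":0,"az":0.74},{"x":-0.21,"y":-0.147,"z":-0.051,"ax":0,"ay":0,"az":0.85},{"x":-0.23,"y":-0.161,"z":-0.051,"ax":0,"ay":0,"az":0.91},{"x":-0.237,"y":-0.166,"z":-0.051,"ax":0,"ay":0,"az":0.934},{"x":-0.237,"y":-0.166,"z":-0.051,"ax":0,"ay":0,"az":0.934},{"x":-0.237,"y":-0.166,"z":-0.051,"ax":0,"ay":0,"az":0.934}]' 0
python3 - <<'E'
from h import *
print(get_obs()["eef_pos"])
P=camera_params("wrist");snap("wrist","w4.png");np.save("w4.npy",P,allow_pickle=True);print(P["origin"],proj("wrist",[.501,.033,.048],P),proj("wrist",[.606,.033,.055],P))
E
```

```text
t: 9.1
eef_pos: [0.4993, -0.041, 0.1993]
tool_rot: [-0.0, 0.707, 0.707, 0.0]
contact_force: [-0.1, 0.7, -0.3]
gripper_width: -0.0
grasp_force: 0.0
[ 0.49928748 -0.04101647  0.19925561]
[0.49921841 0.04152665 0.34271061] [283.99742569  92.83149911] [421.13471093  92.96709387]
```

View pics/w4.png

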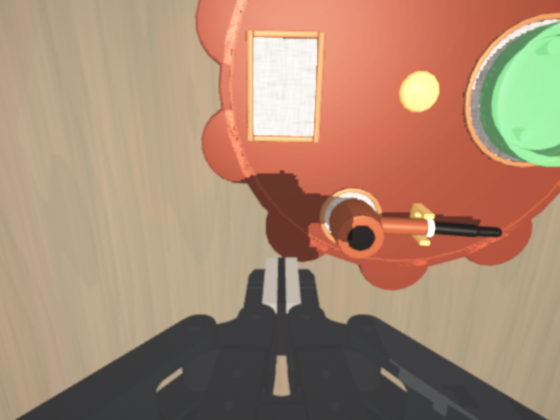

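The oblong place shows clearly at (285,86), with the boss at (419,92). Next I'll fit both.

```bash
cat > wang.py <<'E'
from h import *
import sys
def meas(f,P):
    im=cv2.imread("pics/"+f);hsv=cv2.cvtColor(im,cv2.COLOR_BGR2HSV)
    m=((hsv[:,:,1]<45)&(hsv[:,:,2]>140)).astype(np.uint8);y=((hsv[:,:,0]>20)&(hsv[:,:,0]<32)&(hsv[:,:,1]>90)&(hsv[:,:,2]>190)).astype(np.uint8)
    out={}
    for nm,k,z,lo in(("cloth",m,.048,2000),("boss",y,.055,500)):
        k=cv2.morphologyEx(k,cv2.MORPH_CLOSE,np.ones((5,5)))
        n,l,s,c=cv2.connectedComponentsWithStats(k)
        for i in range(1,n):
            if s[i,4]>lo and (nm=="boss" or s[i,4]<12000):
                q=cv2.findContours((l==i).astype(np.uint8),0,1)[0][0]
                w=np.array([ray("wrist",*a[0],z,P)[:2] for a in q],np.float32)
                print(nm,s[i],ray("wrist",*c[i],z,P)[:2].round(4),cv2.minAreaRect(w))
    return
if __name__=="__main__":
    meas(sys.argv[1],np.load(sys.argv[2],allow_pickle=True).item())
E
python3 wang.py w4.png w4.npy
```

```text
cloth [ 253   37   64   99 6010] [0.5011 0.0382] ((0.5010507106781006, 0.036349087953567505), (0.07249132543802261, 0.048583462834358215), 88.50614929199219)
```

The place is at 178.5°, so it still needs 1.5°. The nearest hollow is at about 214.5°, on the front right, and I'll use that one.

```bash
python3 - <<'E'
from h import *
t=np.radians(215)
print(rel([.606+.176*np.cos(t),.033+.176*np.sin(t),.13],35))
E
```

```text
(array([-0.0273, -0.0375,  0.0693]), np.float64(0.9602), np.float64(90.02))
```

```bash
python3 -m jog '[{"x":-0.003,"y":-0.004,"z":0.01,"ax":0,"ay":0,"az":0.1},{"x":-0.007,"y":-0.009,"z":0.02,"ax":0,"ay":0,"az":0.22},{"x":-0.011,"y":-0.015,"z":0.03,"ax":0,"ay":0,"az":0.35},{"x":-0.015,"y":-0.021,"z":0.04,"ax":0,"ay":0,"az":0.48},{"x":-0.019,"y":-0.026,"z":0.05,"ax":0,"ay":0,"az":0.61},{"x":-0.023,"y":-0.032,"z":0.06,"ax":0,"ay":0,"az":0.74},{"x":-0.026,"y":-0.036,"z":0.069,"ax":0,"ay":0,"az":0.86},{"x":-0.027,"y":-0.0375,"z":0.069,"ax":0,"ay":0,"az":0.94},{"x":-0.027,"y":-0.0375,"z":0.069,"ax":0,"ay":0,"az":0.96},{"x":-0.027,"y":-0.0375,"z":0.069,"ax":0,"ay":0,"az":0.96}]' 0
python3 orb.py; python3 -m jog '[{"x":0,"y":0,"z":0.02,"ax":0,"ay":0,"az":0},{"x":0,"y":0,"z":0.05,"ax":0,"ay":0,"az":0},{"x":0,"y":0,"z":0.08,"ax":0,"ay":0,"az":0},{"x":0,"y":0,"z":0.1,"ax":0,"ay":0,"az":0},{"x":0,"y":0,"z":0.1,"ax":0,"ay":0,"az":0}]' 0
python3 orb.py
```

```text
t: 10.15
eef_pos: [0.4623, -0.0683, 0.1306]
tool_rot: [-0.0, 0.954, 0.301, 0.0]
contact_force: [-0.3, 0.5, 0.2]
gripper_width: -0.004
grasp_force: 0.0
r 0.17575465550004482 ang -144.82098433466587 z 0.13055962737345223 [-0.33574149  0.46990618  0.204905  ]
t: 10.65
eef_pos: [0.4606, -0.0686, 0.0284]
tool_rot: [-0.001, 0.954, 0.3, -0.002]
contact_force: [-0.7, -0.1, -0.2]
gripper_width: -0.001
grasp_force: 0.0
r 0.17735735694343574 ang -145.06157375571428 z 0.028435519114705193 [-0.69068464 -0.06658528 -0.2120755 ]
```

```bash
python3 -m jog '[{"x":0.001,"y":0.003,"z":0,"ax":0,"ay":0,"az":-0.02},{"x":0.001,"y":0.007,"z":0,"ax":0,"ay":0,"az":-0.04},{"x":0.002,"y":0.011,"z":0,"ax":0,"ay":0,"az":-0.06},{"x":0.002,"y":0.0133,"z":0,"ax":0,"ay":0,"az":-0.075},{"x":0.002,"y":0.0133,"z":0,"ax":0,"ay":0,"az":-0.075},{"x":0.002,"y":0.0133,"z":0,"ax":0,"ay":0,"az":-0.075}]' 0
python3 orb.py
python3 - <<'E'
from h import *
snap("top","top5.png")
snap("wrist","w5.png");P=camera_params("wrist");np.save("w5.npy",P,allow_pickle=True)
E
python3 ang.py top5.png;python3 wang.py w5.png w5.npy
```

```text
t: 11.25
eef_pos: [0.4716, -0.0794, 0.0306]
tool_rot: [0.0, 0.942, 0.334, 0.0]
contact_force: [-0.2, 0.4, -0.2]
gripper_width: -0.0
grasp_force: 0.0
r 0.17524376418296828 ang -140.09278318139647 z 0.03056689764172519 [-0.21652996  0.36047738 -0.16595691]
top5.png cloth 345 [0.6081 0.1394] r0.1064 ang 88.86 ((0.609372615814209, 0.13960345089435577), (0.06381593644618988, 0.06251781433820724), 1.7971335649490356)
top5.png cloth 325 [0.5019 0.0346] r0.1041 ang 179.10 ((0.501224935054779, 0.03422623872756958), (0.04330378398299217, 0.06793948262929916), 0.8690488934516907)
top5.png boss 69 [0.6063 0.033 ] r0.0003 ang 1.07 
top5.png ash 808 [0.6935 0.0315] r0.0875 ang -0.97 
cloth [ 363   32   91  140 2131] [ 0.556  -0.0573] ((0.5552512407302856, -0.06146935373544693), (0.04604383185505867, 0.02275172807276249), 27.826007843017578)
```

```bash
python3 -m jog '[{"x":0,"y":0.001,"z":0,"ax":0,"ay":0,"az":-0.005},{"x":0,"y":0.0025,"z":0,"ax":0,"ay":0,"az":-0.013},{"x":0,"y":0.0025,"z":0,"ax":0,"ay":0,"az":-0.013},{"x":0,"y":0.0025,"z":0,"ax":0,"ay":0,"az":-0.013},{"x":-0.005,"y":-0.002,"z":0,"ax":0,"ay":0,"az":0},{"x":-0.01,"y":-0.003,"z":-0.01,"ax":0,"ay":0,"az":0},{"x":-0.012,"y":-0.003,"z":-0.04,"ax":0,"ay":0,"az":0},{"x":-0.012,"y":-0.003,"z":-0.08,"ax":0,"ay":0,"az":-0.08},{"x":-0.012,"y":-0.003,"z":-0.12,"ax":0,"ay":0,"az":-0.2},{"x":-0.012,"y":-0.003,"z":-0.16,"ax":0,"ay":0,"az":-0.32},{"x":-0.012,"y":-0.003,"z":-0.17,"ax":0,"ay":0,"az":-0.44},{"x":-0.012,"y":-0.003,"z":-0.17,"ax":0,"ay":0,"az":-0.44}]' 0
python3 orb.py
python3 - <<'E'
from h import *
snap("top","top6.png")
snap("wrist","w6.png");P=camera_params("wrist");np.save("w6.npy",P,allow_pickle=True)
print(rel([.416,.355,.15],142.3))
E
python3 ang.py top6.png;python3 wang.py w6.png w6.npy
```

```text
t: 12.55
eef_pos: [0.4609, -0.0849, 0.2027]
tool_rot: [0.002, 0.847, 0.532, 0.001]
contact_force: [0.3, 0.4, 0.1]
gripper_width: -0.003
grasp_force: 0.0
r 0.18690535376388034 ang -140.90732141357543 z 0.20271118445521014 [0.26989986 0.40136991 0.06759068]
(array([ 0.3767, -0.2311,  0.0499]), np.float64(-1.365), np.float64(64.09))
top6.png cloth 342 [0.6077 0.1392] r0.1062 ang 89.10 ((0.6078552603721619, 0.1395275890827179), (0.06034800037741661, 0.06284642219543457), 0.8361457586288452)
top6.png cloth 334 [0.5018 0.0338] r0.1042 ang 179.53 ((0.5012344121932983, 0.034173235297203064), (0.04331614077091217, 0.06802676618099213), 0.8941755890846252)
top6.png boss 69 [0.6063 0.033 ] r0.0003 ang 1.07 
top6.png ash 806 [0.6934 0.032 ] r0.0874 ang -0.68 
cloth [ 216    0   94   81 4754] [0.4985 0.0254] ((0.5001338124275208, 0.02951669692993164), (0.0615360252559185, 0.048498548567295074), 89.37042236328125)
```

The table is now at about 179.5°, which is square. I'll go to the match safe and open the gripper part way.

```bash
python3 -m jog '[{"x":0.015,"y":-0.009,"z":0,"ax":0,"ay":0,"az":-0.06},{"x":0.05,"y":-0.03,"z":0,"ax":0,"ay":0,"az":-0.18},{"x":0.088,"y":-0.054,"z":0,"ax":0,"ay":0,"az":-0.31},{"x":0.126,"y":-0.077,"z":0,"ax":0,"ay":0,"az":-0.44},{"x":0.164,"y":-0.1,"z":0,"ax":0,"ay":0,"az":-0.57},{"x":0.202,"y":-0.123,"z":0,"ax":0,"ay":0,"az":-0.7},{"x":0.24,"y":-0.147,"z":0.01,"ax":0,"ay":0,"az":-0.83},{"x":0.278,"y":-0.17,"z":0.02,"ax":0,"ay":0,"az":-0.96},{"x":0.316,"y":-0.194,"z":0.03,"ax":0,"ay":0,"az":-1.09},{"x":0.345,"y":-0.211,"z":0.04,"ax":0,"ay":0,"az":-1.2},{"x":0.365,"y":-0.224,"z":0.05,"ax":0,"ay":0,"az":-1.3},{"x":0.377,"y":-0.231,"z":0.05,"ax":0,"ay":0,"az":-1.365}]' 0.7
python3 -m jog '[{"x":0,"y":0,"z":0,"ax":0,"ay":0,"az":0},{"x":0,"y":0,"z":0,"ax":0,"ay":0,"az":0}]'
python3 - <<'E'
from h import *
P=camera_params("wrist");im=snap("wrist","w7.png")
u,v=proj("wrist",[.416,.355,.022],P);print(u,v,rel([.416,.355,.06],142.3))
hsv=cv2.cvtColor(im,cv2.COLOR_BGR2HSV);k=((hsv[:,:,1]<60)&(hsv[:,:,2]>170)).astype(np.uint8)
k=cv2.morphologyEx(k,cv2.MORPH_CLOSE,np.ones((9,9)))
for c in cv2.findContours(k,0,1)[0]:
    if cv2.contourArea(c)>800: print(cv2.boundingRect(c),cv2.minAreaRect(np.array([ray("wrist",*a[0],.022,P)[:2] for a in c],np.float32)))
E
```

```text
t: 13.85
eef_pos: [0.4118, 0.3579, 0.1479]
tool_rot: [-0.002, 0.317, 0.948, -0.001]
contact_force: [-0.4, 0.0, -0.3]
gripper_width: 0.703
grasp_force: 0.0
t: 14.05
eef_pos: [0.4142, 0.3553, 0.1494]
tool_rot: [-0.001, 0.321, 0.947, -0.001]
contact_force: [0.0, -0.6, 0.8]
gripper_width: 0.699
grasp_force: 0.0
282.91410351934144 194.38797691939524 (array([-0.0007,  0.0011,  0.0897]), np.float64(0.0025), np.float64(142.44))
(358, 235, 44, 44) ((0.5078452825546265, 0.385356605052948), (0.03068253956735134, 0.0356866754591465), 38.091339111328125)
(260, 150, 52, 54) ((0.40605428814888, 0.3656081557273865), (0.03887505084276199, 0.042633235454559326), 53.992919921875)
(81, 0, 135, 130) ((0.2783612012863159, 0.34403547644615173), (0.05917539447546005, 0.09213360399007797), 79.33549499511719)
```

View pics/w7.png

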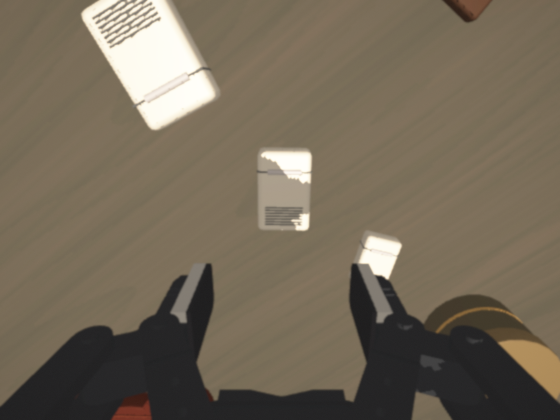

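The match safe is centred at (284.5,190) and square to the fingers. The gap is clear on both sides.

```bash
python3 - <<'E'
from h import *
p=ray("wrist",284.5,190,.022);print(p,rel([p[0],p[1],.006],142.3))
E
```

```text
[0.41470383 0.35744013 0.022     ] (array([0.0018, 0.0023, 0.1437]), np.float64(0.0025), np.float64(142.44))
```

```bash
python3 -m jog '[{"x":0.002,"y":0.002,"z":0.02,"ax":0,"ay":0,"az":0},{"x":0.002,"y":0.002,"z":0.05,"ax":0,"ay":0,"az":0},{"x":0.002,"y":0.002,"z":0.08,"ax":0,"ay":0,"az":0},{"x":0.002,"y":0.002,"z":0.11,"ax":0,"ay":0,"az":0},{"x":0.002,"y":0.002,"z":0.13,"ax":0,"ay":0,"az":0},{"x":0.002,"y":0.002,"z":0.14,"ax":0,"ay":0,"az":0},{"x":0.002,"y":0.002,"z":0.142,"ax":0,"ay":0,"az":0},{"x":0.002,"y":0.002,"z":0.142,"ax":0,"ay":0,"az":0}]' 0.7
python3 -m jog '[{"x":0,"y":0,"z":0,"ax":0,"ay":0,"az":0},{"x":0,"y":0,"z":0,"ax":0,"ay":0,"az":0},{"x":0,"y":0,"z":0,"ax":0,"ay":0,"az":0},{"x":0,"y":0,"z":0,"ax":0,"ay":0,"az":0},{"x":0,"y":0,"z":0,"ax":0,"ay":0,"az":0},{"x":0,"y":0,"z":0,"ax":0,"ay":0,"az":0}]' 0.3 25
```

```text
t: 14.9
eef_pos: [0.4155, 0.3581, 0.0089]
tool_rot: [0.0, 0.322, 0.947, 0.0]
contact_force: [-0.1, -0.3, 0.7]
gripper_width: 0.7
grasp_force: 0.0
t: 15.5
eef_pos: [0.4158, 0.3588, 0.0095]
tool_rot: [0.001, 0.321, 0.947, 0.001]
contact_force: [-0.1, -1.1, 7.5]
gripper_width: 0.485
grasp_force: 26.4
```

```bash
python3 -m jog '[{"x":0,"y":0,"z":-0.005,"ax":0,"ay":0,"az":0},{"x":0,"y":0,"z":-0.02,"ax":0,"ay":0,"az":0},{"x":0,"y":0,"z":-0.045,"ax":0,"ay":0,"az":0},{"x":0,"y":0,"z":-0.075,"ax":0,"ay":0,"az":0},{"x":0,"y":0,"z":-0.105,"ax":0,"ay":0,"az":0},{"x":0,"y":0,"z":-0.13,"ax":0,"ay":0,"az":0},{"x":0,"y":0,"z":-0.14,"ax":0,"ay":0,"az":0},{"x":0,"y":0,"z":-0.14,"ax":0,"ay":0,"az":0}]' 0.3 25
python3 - <<'E'
from h import *
print(rel([.501,.034,.12],90)); snap("wrist","w8.png")
E
```

```text
t: 16.3
eef_pos: [0.4157, 0.3588, 0.1499]
tool_rot: [0.001, 0.321, 0.947, 0.001]
contact_force: [-1.0, -0.3, -0.6]
gripper_width: 0.48
grasp_force: 25.6
(array([-0.2654, -0.2058,  0.0296]), np.float64(0.9163), np.float64(142.5))
```

View pics/w8.png

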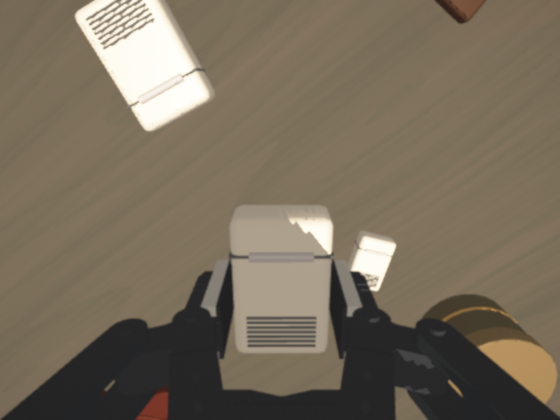

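The match safe is held, top-face corners at (231,206), (333,206), (328,352), (235,352). I'll check the offset and tilt against the model.

```bash
python3 - <<'E'
from h import *
P=camera_params("wrist");o=get_obs();T=rot(o["tool_rot"]);e=o["eef_pos"]
print("cam axis",-rot(P["attitude"])[:,2]@T)
pix=np.array([(231,206),(333,206),(328,352),(235,352)],np.float32)
for z in(.158,.1625,.167):
    w=np.array([T.T@(ray("wrist",*p,z,P)-e) for p in pix]);print(z,w.round(4).tolist(),w.mean(0).round(4))
obj=np.array([(33,-21,0),(33,21,0),(-33,21,0),(-33,-21,0)],np.float32)/1000
# tool x is image up, tool y sign taken from w
s=np.sign(w[1,1]);obj[:,1]*=s
ok,rv,tv=cv2.solvePnP(obj,pix,np.array(P["K"]),None)
C=rot(P["attitude"])@np.diag([1,-1,-1]); Ro=T.T@C@cv2.Rodrigues(rv)[0]
print("pos in tool",T.T@(C@tv.ravel()+P["origin"]-e),"rot deg",np.degrees(R.from_matrix(Ro).as_rotvec()))
E
```

```text
cam axis [-3.20458640e-01 -2.07508701e-04  9.47262486e-01]
0.158 [[0.0363, -0.0202, -0.0095], [0.0362, 0.0201, -0.0095], [-0.0346, 0.0211, -0.0094], [-0.0345, -0.0215, -0.0095]] [ 0.0008 -0.0001 -0.0095]
0.1625 [[0.0378, -0.0195, -0.014], [0.0378, 0.0194, -0.014], [-0.0307, 0.0203, -0.0139], [-0.0306, -0.0208, -0.014]] [ 0.0036 -0.0001 -0.014 ]
0.167 [[0.0394, -0.0188, -0.0185], [0.0394, 0.0187, -0.0185], [-0.0267, 0.0196, -0.0184], [-0.0267, -0.0201, -0.0185]] [ 0.0064 -0.0001 -0.0185]
pos in tool [ 0.00138698 -0.00011305 -0.00820546] rot deg [ 0.30110327 -8.64699736  0.22305068]
```

```bash
python3 - <<'E'
from h import *
im=cv2.imread("pics/w8.png");g=cv2.GaussianBlur(cv2.cvtColor(im,cv2.COLOR_BGR2GRAY),(3,3),0).astype(int)
for v in(218,226,234,242,250,258,270,300,330,340,345):
    d=np.diff(g[v,200:365]);l=200+np.argmax(d[:70]);r=200+95+np.argmin(d[95:]);print(v,"L",l,"R",r,r-l)
c=g[:,282];print([ (v,int(c[v])) for v in list(range(200,212))+list(range(346,358))])
cv2.imwrite("pics/w8c.png",cv2.resize(im[195:365,195:370],(618,600),interpolation=cv2.INTER_CUBIC))
E
```

```text
218 L 231 R 330 99
226 L 229 R 332 103
234 L 229 R 332 103
242 L 229 R 331 102
250 L 230 R 331 101
258 L 248 R 313 65
270 L 231 R 330 99
300 L 232 R 329 97
330 L 228 R 333 105
340 L 226 R 335 109
345 L 225 R 336 111
[(200, 115), (201, 116), (202, 117), (203, 119), (204, 126), (205, 136), (206, 142), (207, 145), (208, 146), (209, 146), (210, 147), (211, 147), (346, 106), (347, 134), (348, 153), (349, 158), (350, 157), (351, 153), (352, 144), (353, 130), (354, 119), (355, 115), (356, 114), (357, 114)]
```

View pics/w8c.png

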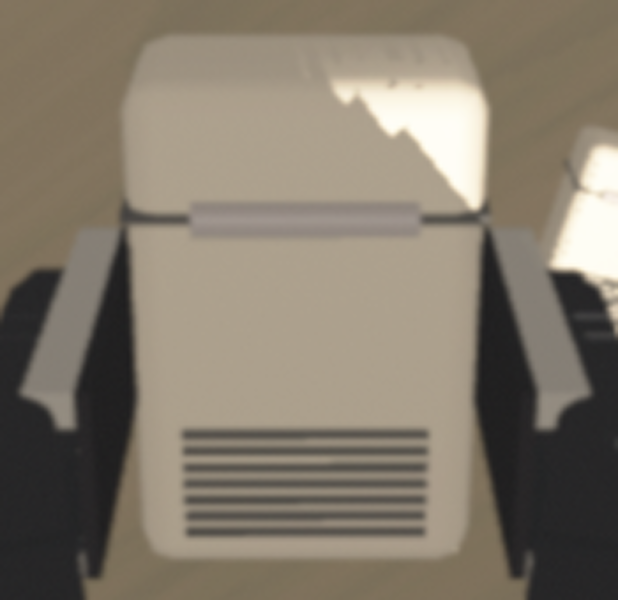

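The far end face is visible above the top edge. The top face's real far edge is at v≈218, so my first corners were wrong. I'll refit.

```bash
python3 - <<'E'
from h import *
P=camera_params("wrist");o=get_obs();T=rot(o["tool_rot"]);e=o["eef_pos"]
pix=[(229,217.5),(332.7,217.5),(327.3,352.7),(234.3,352.7)]
for z in(.158,.1605,.1625):
    w=np.array([T.T@(ray("wrist",*p,z,P)-e) for p in pix]);print(z,w[:,:2].round(4).tolist(),w.mean(0).round(4))
print(rel([.501,.034,.12],90))
E
```

```text
0.158 [[0.0314, -0.0212], [0.0314, 0.0202], [-0.035, 0.0207], [-0.0349, -0.0219]] [-0.0018 -0.0005 -0.0095]
0.1605 [[0.0324, -0.0208], [0.0323, 0.0198], [-0.0328, 0.0204], [-0.0327, -0.0215]] [-0.0002 -0.0005 -0.012 ]
0.1625 [[0.0331, -0.0205], [0.0331, 0.0195], [-0.031, 0.02], [-0.031, -0.0212]] [ 0.0011 -0.0005 -0.014 ]
(array([-0.2653, -0.2049,  0.0286]), np.float64(0.9162), np.float64(142.49))
```

Refitted: the safe is level and centred on the TCP within 1 mm, the underside about 10 mm below it. I'll carry it to above the place.

```bash
python3 -m jog '[{"x":-0.01,"y":-0.008,"z":0,"ax":0,"ay":0,"az":0.03},{"x":-0.03,"y":-0.023,"z":0,"ax":0,"ay":0,"az":0.1},{"x":-0.058,"y":-0.045,"z":0,"ax":0,"ay":0,"az":0.19},{"x":-0.088,"y":-0.068,"z":0,"ax":0,"ay":0,"az":0.29},{"x":-0.118,"y":-0.091,"z":0,"ax":0,"ay":0,"az":0.4},{"x":-0.148,"y":-0.114,"z":0,"ax":0,"ay":0,"az":0.51},{"x":-0.178,"y":-0.137,"z":0,"ax":0,"ay":0,"az":0.62},{"x":-0.208,"y":-0.161,"z":0,"ax":0,"ay":0,"az":0.73},{"x":-0.236,"y":-0.182,"z":0.01,"ax":0,"ay":0,"az":0.83},{"x":-0.256,"y":-0.198,"z":0.02,"ax":0,"ay":0,"az":0.89},{"x":-0.265,"y":-0.205,"z":0.029,"ax":0,"ay":0,"az":0.916},{"x":-0.265,"y":-0.205,"z":0.029,"ax":0,"ay":0,"az":0.916}]' 0.3 25
python3 -m jog '[{"x":0,"y":0,"z":0.02,"ax":0,"ay":0,"az":0},{"x":0,"y":0,"z":0.035,"ax":0,"ay":0,"az":0},{"x":0,"y":0,"z":0.04,"ax":0,"ay":0,"az":0},{"x":0,"y":0,"z":0.04,"ax":0,"ay":0,"az":0},{"x":0,"y":0,"z":0.04,"ax":0,"ay":0,"az":0}]' 0.3 25
python3 - <<'E'
from h import *
im=snap("wrist","w9.png");P=camera_params("wrist");np.save("w9.npy",P,allow_pickle=True)
print(proj("wrist",[.501,.034,.053],P),rel([.501,.034,.06],90))
cv2.imwrite("pics/w9c.png",cv2.resize(im[150:400,160:440],(672,600),interpolation=cv2.INTER_CUBIC))
snap("top","top9.png")
E
python3 ang.py top9.png
```

```text
t: 17.55
eef_pos: [0.4993, 0.0328, 0.1173]
tool_rot: [-0.001, 0.708, 0.707, -0.001]
contact_force: [-1.1, 0.3, -0.7]
gripper_width: 0.48
grasp_force: 25.5
t: 18.05
eef_pos: [0.5008, 0.0351, 0.0797]
tool_rot: [-0.0, 0.706, 0.708, 0.0]
contact_force: [0.7, -1.2, -0.6]
gripper_width: 0.483
grasp_force: 25.5
[281.85313436 249.4433454 ] (array([-0.0009, -0.0001,  0.0199]), np.float64(0.0013), np.float64(90.07))
top9.png cloth 300 [0.6108 0.141 ] r0.1081 ang 87.45 ((0.6125867366790771, 0.1412193328142166), (0.05555067956447601, 0.063941091299057), 19.62757110595703)
top9.png ash 804 [0.6935 0.032 ] r0.0875 ang -0.67
```

View pics/w9c.png

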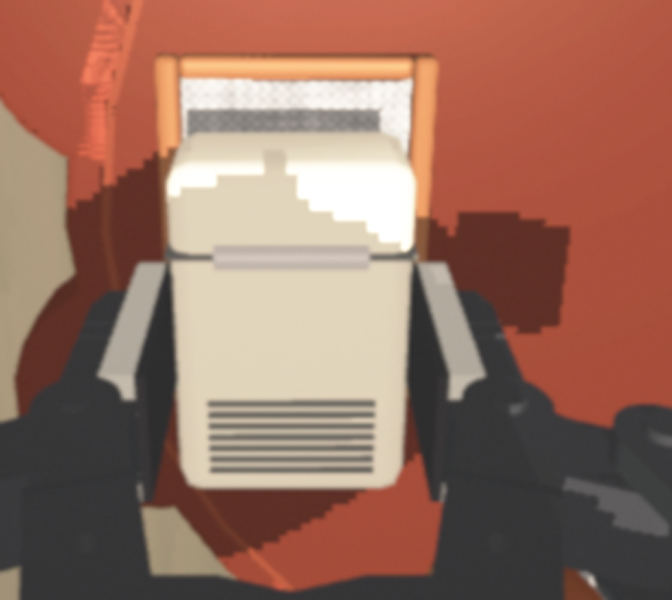

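The safe hangs just short of the place. The visible moulding's outer edges are at crop x=157 and 437, with its far outer edge at y=55 and far inner edge at y=80.

```bash
python3 - <<'E'
from h import *
P=np.load("w9.npy",allow_pickle=True).item()
f=lambda u,v,z:ray("wrist",160+u/2.4-.3,150+v/2.4-.3,z,P)[:2].round(4)
print("outerL",f(157,65,.053),"outerR",f(437,65,.053),"farout",f(157,55,.053),f(437,55,.053),"far in base",f(297,80,.048))
# sides lower down
print("L",f(160,140,.053),"R",f(430,200,.053))
o=get_obs();print("tcp",o["eef_pos"]); 
for z in (o["eef_pos"][2]+.0115,):print("safe",f(168,170,z),f(415,170,z),f(403,488,z),f(183,488,z))
E
```

```text
outerL [0.4732 0.0732] outerR [0.5302 0.0732] farout [0.4733 0.0753] [0.5301 0.0753] far in base [0.5018 0.0686]
L [0.4731 0.057 ] R [0.5304 0.0434]
tcp [0.50110427 0.0346273  0.07993324]
safe [0.4803 0.0654] [0.5209 0.0654] [0.5216 0.0012] [0.4802 0.0012]
```

Relative to the place the safe is within 1 mm. I'll shift it 1 mm along +x and lower it gently.

```bash
python3 -m jog '[{"x":0,"y":0.001,"z":0.004,"ax":0,"ay":0,"az":0},{"x":0,"y":0.001,"z":0.008,"ax":0,"ay":0,"az":0},{"x":0,"y":0.001,"z":0.011,"ax":0,"ay":0,"az":0},{"x":0,"y":0.001,"z":0.014,"ax":0,"ay":0,"az":0},{"x":0,"y":0.001,"z":0.016,"ax":0,"ay":0,"az":0},{"x":0,"y":0.001,"z":0.018,"ax":0,"ay":0,"az":0},{"x":0,"y":0.001,"z":0.018,"ax":0,"ay":0,"az":0},{"x":0,"y":0.001,"z":0.018,"ax":0,"ay":0,"az":0}]' 0.3 25
python3 -m jog '[{"x":0,"y":0,"z":0.001,"ax":0,"ay":0,"az":0},{"x":0,"y":0,"z":0.002,"ax":0,"ay":0,"az":0},{"x":0,"y":0,"z":0.002,"ax":0,"ay":0,"az":0}]' 0.3 25
```

```text
t: 18.95
eef_pos: [0.5016, 0.0343, 0.0613]
tool_rot: [-0.0, 0.707, 0.707, 0.0]
contact_force: [-1.0, 0.2, -0.5]
gripper_width: 0.484
grasp_force: 25.5
t: 19.25
eef_pos: [0.5016, 0.0342, 0.0592]
tool_rot: [-0.0, 0.707, 0.707, -0.0]
contact_force: [0.0, 0.1, -0.3]
gripper_width: 0.487
grasp_force: 25.5
```

```bash
python3 -m jog '[{"x":0,"y":0,"z":0.0005,"ax":0,"ay":0,"az":0},{"x":0,"y":0,"z":0.001,"ax":0,"ay":0,"az":0},{"x":0,"y":0,"z":0.001,"ax":0,"ay":0,"az":0}]' 0.3 25
python3 -m jog '[{"x":0,"y":0,"z":0.0005,"ax":0,"ay":0,"az":0},{"x":0,"y":0,"z":0.0007,"ax":0,"ay":0,"az":0},{"x":0,"y":0,"z":0.0007,"ax":0,"ay":0,"az":0}]' 0.3 25
```

```text
t: 19.55
eef_pos: [0.5016, 0.0342, 0.0583]
tool_rot: [0.0, 0.707, 0.707, -0.0]
contact_force: [-0.1, 0.3, 0.0]
gripper_width: 0.489
grasp_force: 25.5
t: 19.85
eef_pos: [0.5016, 0.0343, 0.0576]
tool_rot: [0.0, 0.707, 0.707, -0.0]
contact_force: [-0.3, -0.8, 0.4]
gripper_width: 0.483
grasp_force: 25.5
```

```bash
python3 -m jog '[{"x":0,"y":0,"z":0.0005,"ax":0,"ay":0,"az":0},{"x":0,"y":0,"z":0.0007,"ax":0,"ay":0,"az":0},{"x":0,"y":0,"z":0.0007,"ax":0,"ay":0,"az":0}]' 0.3 25
python3 -m jog '[{"x":0,"y":0,"z":0.0003,"ax":0,"ay":0,"az":0},{"x":0,"y":0,"z":0.0006,"ax":0,"ay":0,"az":0},{"x":0,"y":0,"z":0.0006,"ax":0,"ay":0,"az":0}]' 0.3 25
```

```text
t: 20.15
eef_pos: [0.5017, 0.0342, 0.0575]
tool_rot: [0.0, 0.707, 0.707, -0.0]
contact_force: [-2.2, -0.8, 8.1]
gripper_width: 0.486
grasp_force: 26.4
t: 20.45
eef_pos: [0.5016, 0.0343, 0.0575]
tool_rot: [0.001, 0.707, 0.707, -0.0]
contact_force: [-5.5, -1.5, 14.8]
gripper_width: 0.486
grasp_force: 27.2
```

Contact at 57.5 mm is exactly the floor height plus the grasp offset, so the safe is seated. I'll relieve the pressure and release.

```bash
python3 -m jog '[{"x":0,"y":0,"z":-0.0008,"ax":0,"ay":0,"az":0},{"x":0,"y":0,"z":-0.0012,"ax":0,"ay":0,"az":0},{"x":0,"y":0,"z":-0.0012,"ax":0,"ay":0,"az":0}]' 0.3 25
python3 -m jog '[{"x":0,"y":0,"z":0,"ax":0,"ay":0,"az":0},{"x":0,"y":0,"z":0,"ax":0,"ay":0,"az":0},{"x":0,"y":0,"z":0,"ax":0,"ay":0,"az":0},{"x":0,"y":0,"z":0,"ax":0,"ay":0,"az":0},{"x":0,"y":0,"z":-0.005,"ax":0,"ay":0,"az":0},{"x":0,"y":0,"z":-0.02,"ax":0,"ay":0,"az":0},{"x":0,"y":0,"z":-0.05,"ax":0,"ay":0,"az":0},{"x":0,"y":0,"z":-0.09,"ax":0,"ay":0,"az":0},{"x":0,"y":0,"z":-0.13,"ax":0,"ay":0,"az":0},{"x":-0.02,"y":0,"z":-0.16,"ax":0,"ay":0,"az":0},{"x":-0.06,"y":0,"z":-0.17,"ax":0,"ay":0,"az":0},{"x":-0.08,"y":0,"z":-0.17,"ax":0,"ay":0,"az":0}]' 0.65
python3 -m jog '[{"x":-0.02,"y":0,"z":0,"ax":0,"ay":0,"az":0},{"x":-0.02,"y":0,"z":0,"ax":0,"ay":0,"az":0}]' 
python3 - <<'E'
from h import *
im=snap("wrist","w10.png");P=camera_params("wrist");np.save("w10.npy",P,allow_pickle=True)
snap("top","top10.png");print(get_obs()["eef_pos"])
def quad(c,a,b,z):return [proj("wrist",[c[0]+s*a,c[1]+t*b,z],P).round(1).tolist() for s,t in((-1,1),(1,1),(1,-1),(-1,-1))]
print(quad((.5015,.0338),.021,.033,.070))
E
python3 ang.py top10.png
```

```text
t: 20.75
eef_pos: [0.5017, 0.0343, 0.0576]
tool_rot: [0.0, 0.707, 0.707, 0.0]
contact_force: [-0.6, -0.7, 1.9]
gripper_width: 0.485
grasp_force: 25.9
t: 21.95
eef_pos: [0.5028, -0.0485, 0.2308]
tool_rot: [0.002, 0.708, 0.707, 0.001]
contact_force: [0.6, -0.5, -0.5]
gripper_width: 0.651
grasp_force: 0.0
t: 22.15
eef_pos: [0.5015, -0.0688, 0.2285]
tool_rot: [0.001, 0.709, 0.706, -0.0]
contact_force: [-0.3, 0.3, 0.2]
gripper_width: 0.651
grasp_force: 0.0
[ 0.50165382 -0.06525758  0.22827029]
[[253.1, 9.6], [309.1, 9.4], [307.3, 100.7], [255.4, 100.9]]
top10.png cloth 340 [0.6076 0.1393] r0.1063 ang 89.13 ((0.6078539490699768, 0.13955414295196533), (0.06034605950117111, 0.06279327720403671), 0.8361457586288452)
top10.png boss 69 [0.6063 0.033 ] r0.0003 ang 1.07 
top10.png ash 805 [0.6934 0.0319] r0.0875 ang -0.70
```

View pics/w10.png

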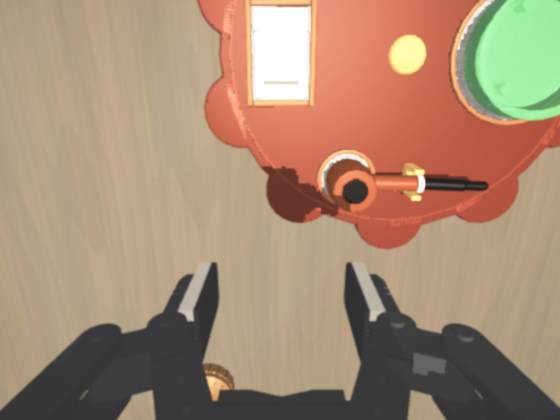

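The safe sits inside the moulding, around (280,52). The pipe and ashtray are in place, the table angle has not changed, and the gripper is clear.

```bash
python3 -c "from station import *; print(hand_in())"
```

```text
the job is handed in; nothing more can be done
None
```

I turned the oblong place to face front (about 0.5° off square by camera), laid the match safe flat inside its moulding with nothing else seen to move, and handed the job in at about 22 s.

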